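# Draw a denture flask out of its clamp and open it for deflasking

## Robot

A 6-joint arm with a two-finger parallel gripper is mounted at the origin on a cart in front of the work surface, level with it; the furniture and walls round the work are solid. World frame = base frame: x ahead of the robot, y to its left, z up, the work surface at z = 0. Lengths are in mm, angles in rad, forces in N, time in s.
With the tool pointing down it reaches from about 350 to 875 mm from the base axis. Payload 15.5 kg.
Tool frame: the origin (TCP) lies on the centre line of the jaws, within the pads' length; the fingertips stand 22 mm ahead of it and the grasp point (between the pads) lies 3 mm ahead of it; z points along the fingers, y is the line along which they close (so a half turn about z gives the same grasp; the last joint's range is limited). The gripper opens to 85 mm and grips with 20 to 120 N. Pads are 22 mm wide; open, the fingers measure 114 mm over their backs; the gripper's body (76 mm by 85 mm) begins 54 mm behind the grasp point. The pads swing forward as they close: fully open they stand 13 mm farther back than shut.
Start: joints at [-1.333, 0.494, 1.345, -0, 1.302, -0.096], TCP at [204.773, -590.504, 253.277] pointing down, gripper open.
Joint ranges: [-2.91, 2.91], [-0.82, 2.16], [0.22, 2.67], [-1.22, 4.37], [0.12, 2.79], [-3.08, 3.08]. Speed limits (rad/s): [1.89, 1.89, 2.57, 3.01, 3.01, 3.01].

## Interface

Orientations are given as a unit quaternion [w, x, y, z].
In Python, from cell import telemetry, optics, ticket, nets gives the robot as it stands. The module is installed in compiled form; this text tells all that it offers.
- The arm moves only by the shell command python3 -m jog 'ROWS' [FORCE]. ROWS is JSON, a list of rows, each an object with "turn": the turn, a rotation vector about the tool's x, y, z in degrees, a list of three; "travel": the shift along the tool's x, y, z in cm, a list of three; "jaw": the finger opening in cm, from 0 to 8.54. In form: [{"turn": [ax, ay, az], "travel": [x, y, z], "jaw": jaw}, ...]. A call has 1 to 10 rows; each row shifts and turns the commanded pose from where the row before left it, along the tool's axes as they then stand; what a row does not reach is not made up. A row lasts 1/8 s, in which the tool goes at most 62.5 mm and 10.7 degrees, less where a joint would pass 70% of its speed; a pose out of reach is approached as far as the arm can. A call with a gripper value outside its range is refused whole. The fingers move at their own pace and stop on an object; FORCE is the grip in N (left out, the last holds). Time passes only in rows, so rows that do not move let the fingers close. It gives the time, the measured TCP pose, the force, the opening and the grip force at its end, in the units of the state.
- telemetry.state(): the state, without advancing time (a new reading comes with each control period).
- optics.read_camera(name): name is "side" or "top"; returns a dict with "img" (384x512x3 uint8, blue, green, red), "range_z" (384x512 float32, mm along the optical axis (not along the pixel's ray), 0 where there is no reading), "fx", "fy", "cx", "cy" (pixels), "xyz" and "rotation" of the camera in the world. Camera axes: x right, y up, looking along -z (the intrinsics and any distortion apply to the point x, -y, -z); pixel columns grow to the right and rows downward; lengths in mm; the calibration is good to about 2 mm. A picture is of the moment at which its call begins.
- ticket.close_job(): hands the job in; it is judged then, once.
Trained networks look in a picture, given as the dict that the camera call returned (one of the last four; its "shot" number tells which), for a name from the list of things; names that differ only in an ending like _2 or _b are one class to them, and where a whole thing is asked for, a point or a joint stands for the part that bears it (a point fixed in the world has none). Each returns a list of dicts, best first, with "p" (0 to 1); they miss things now and then, are a little off and sometimes report something else, mostly with a low value. They report only what shows in the picture. A call takes as long as a camera call.
- nets.look_for(picture, thing): "uv" ([column, row] in pixels, amid what is visible of it).
- nets.cut_out(picture, thing): "mask" (384x512 bool, what is visible of it) and "uv" ([column, row] in pixels, amid what is visible of it).
- nets.place_of(picture, thing): "uv" ([column, row] in pixels: a listed point, or the origin of a listed thing).
The state is a dict: "time_s": time; "joint_positions": joint angles; "joint_velocities": joint speeds; "effort": joint torques, N m; "tcp_pos": TCP position; "tcp_rot": TCP orientation; "ft_force": force on the tool from outside, world axes, zero at the start; "torque": the same for the moment, N m; "gripper_width": opening from 0.0 (shut) to 1.0 (fully open); "finger_force": force on a finger pad.
Only numpy, scipy, OpenCV 4.12 (cv2) and the standard library are available. Lean on these libraries where they do the work, as an engineer would, in place of code of your own. Each camera call takes 0.05 s, during which the arm holds its last target. There are 200 camera calls.

## Task

The denture flask has cured and its clamp screw is already backed off: draw the whole flask, still closed, out of the front of the clamp onto the bare front part of the clamp's plate. Then open it from the top down, one part at a time: the thrust disc goes upright into the small white box, the lid flat on the middle of the wire drain rack, the upper half centred and lengthwise on the rails of the knock-out stand, and the lower half with the denture down between the four pegs of the holding block.

Things in the scene. Friction and masses are not known exactly. Their poses are not given: they have to be found in the camera images.
- lower_half: Bottom part: brass oval dish, plaster and teeth on top, 78 (x) x 56 (y) x 22 mm, 0.3 kg; carry it by its sides (y). Origin: centre of underside, z up. To pull: grip block on its -x tang, 26 (x) x 14 mm (y), centred x = -73 mm, 10 to 42 mm above the underside. Steel guide posts at x = +-46 mm reach 49 mm up. Stands in the clamp, tang to the front.
- upper_half: Brass oval with plaster top, four pry lugs at the corners, slotted ears at the ends (to x = +-52 mm) round the guide posts: 80 (x) x 58 (y) x 22 mm, 0.24 kg. Origin: centre of underside, z up. Underside 22 mm above the lower half's. Grasp across y; lift 30 mm straight up to clear the posts.
- flask_lid: Brass oval plate 82 (x) x 60 (y) x 12 mm with slotted ears at the ends (to x = +-52 mm) and a low ring (49 mm across, 3.5 mm high) on top that holds the disc; 0.12 kg. Origin: centre of underside, z up. Loose on the upper half, underside 22 mm above that one's underside. Grasp across y (upper half is 1 mm narrower each side).
- thrust_disc: Round steel disc, 38 mm across, 6 mm thick, with an upright central stud 14 mm thick up to 24 mm above the underside; 0.05 kg. Origin: centre of underside, z up. Sits loose in the lid's ring, 12 mm above the lid's underside. Grasp the stud.
- flask_clamp: Fixed grey clamp: plate 8 mm thick, 112 mm wide, x = -185 to +65 mm; pillars at x = 0, y = +-45 mm leave a 64 mm passage; crosshead 26 mm long above, screw foot 95 mm over the bench (7 mm over the stud), handle to 155 mm. Origin: on the bench midway between the pillars, under the flask; z up; -x leads out of the front. Flask is out at 90 to 150 mm forward of the pillars.
- parts_box: Fixed open white plastic box: 56 (x) x 80 (y) x 34 mm high, walls and floor 2 mm. Origin: centre of underside; y along its length. Place of the thrust disc.
- drain_rack: Fixed wire rack: steel frame 124 (x) x 100 mm (y) with cross wires whose tops are 16.5 mm above the bench. Origin: on the bench under its middle. Place of the lid.
- knockout_stand: Fixed knock-out stand: two steel rails along x, tops 32 mm above the bench, 50 mm wide over both (y), open between; end bars 126 mm apart (x) rise 6 mm above the rails. Origin: on the bench under its middle. Place of the upper half, lengthwise along x, either way round.
- holding_block: Fixed holding block: plate 104 (x) x 96 mm (y), black rubber face 12 mm above the bench, four pegs 8 mm thick at x = +-31, y = +-36 mm, tops 25 mm above the bench. Origin: on the bench under its middle. Place of the lower half: flat between the pegs (7 mm to spare), length along x, either way round.

How it is judged:
By the outcome, as a careful person would: the job done as asked, in the order asked, and still so for the second after the job is handed in, with the robot touching nothing.
It also fails if it takes over 115 s, if anything falls off the work surface, if the arm or the gripper's body presses on something with over 40 N, if the wrist force passes 120 N, or if a joint passes its speed limit or range.

## Working session

There is one attempt and no reset: what is moved stays moved. The work goes in short steps, Python scripts to look and compute and a shell command to move; the robot and the scene stay as the last step left them, time stands still between calls to the robot, and variables do not carry over. Pictures are saved under pics/ and viewed, at most 14 in all, crops included, and the job is handed in when it is done.

```bash
mkdir -p pics; cat > h.py <<'E'
import numpy as np, cv2
from cell import telemetry, optics, ticket, nets
def ray(p,uv):
    u,v=uv; d=np.array([(u-p['cx'])/p['fx'],-(v-p['cy'])/p['fy'],-1.0]); return np.array(p['xyz']),d
def R(p):
    r=np.array(p['rotation'],float)
    if r.shape==(3,3): return r
    from scipy.spatial.transform import Rotation as Ro
    return Ro.from_quat([r[1],r[2],r[3],r[0]]).as_matrix()
def atz(p,uv,z):
    o,d=ray(p,uv); d=R(p)@d; return o+d*(z-o[2])/d[2]
def cloud(p):
    v,u=np.mgrid[0:384,0:512]; Z=p['range_z']
    c=np.stack([(u-p['cx'])/p['fx']*Z,-(v-p['cy'])/p['fy']*Z,-Z],-1)
    return c@R(p).T+np.array(p['xyz'])
E
python3 - <<'E'
from h import *
np.set_printoptions(precision=1,suppress=True)
s=telemetry.state(); print(s['tcp_pos'],s['tcp_rot'])
names="lower_half upper_half flask_lid thrust_disc flask_clamp parts_box drain_rack knockout_stand holding_block".split()
for c in('top','side'):
    p=optics.read_camera(c); print(c,p['xyz'],p['rotation'],p['fx'],[k for k in p])
    cv2.imwrite(f'pics/{c}0.png',p['img']); C=cloud(p)
    for n in names:
        for o in nets.cut_out(p,n)[:1]:
            m=o['mask']&(p['range_z']>0); q=C[m]
            print(n,'%.2f'%o['p'],o['uv'],m.sum(), np.percentile(q,[2,50,98],axis=0) if m.sum() else '')
        for o in nets.place_of(p,n)[:1]: print('   place','%.2f'%o['p'],o['uv'],atz(p,o['uv'],0))
E
```

```text
[ 204.7 -590.2  252.7] [-0.   1.   0.2 -0. ]
top [ 477.3   14.9 1375.4] [ 0.7  0.  -0.  -0.7] 430.1788424709622 ['img', 'range_z', 'fx', 'fy', 'cx', 'cy', 'xyz', 'rotation', 'shot']
upper_half 0.41 [267.1, 164.7] 43 [[637.9 -80.1   4.5]
 [646.3 -66.7  48.7]
 [721.  -20.4  54.4]]
   place 0.68 [182.8, 203.1] [529.3 208.3   0. ]
flask_lid 0.76 [266.5, 162.6] 193 [[641.6 -75.3  55.6]
 [660.  -50.9  62.6]
 [723.  -23.1  68.6]]
   place 0.69 [263.5, 156.9] [678.7 -49.1   0. ]
   place 0.73 [263.5, 155.1] [684.6 -49.1   0. ]
flask_clamp 0.86 [258.0, 183.1] 2299 [[ 504.2 -103.6    1. ]
 [ 603.6  -43.4    7.9]
 [ 743.3   13.4  152.7]]
   place 0.91 [266.2, 158.1] [674.8 -57.8   0. ]
parts_box 0.96 [182.6, 204.3] 515 [[491.2 169.7  -4.9]
 [520.2 211.    2.2]
 [549.7 249.5  34.5]]
   place 0.62 [179.6, 202.7] [530.6 218.5   0. ]
drain_rack 0.78 [114.3, 221.0] 48 [[456.7 327.1  -2.6]
 [469.3 421.3  14.5]
 [595.2 447.8  19.3]]
   place 0.94 [128.8, 203.5] [527.8 379.1   0. ]
knockout_stand 0.90 [370.6, 212.2] 845 [[ 427.8 -414.4   -1.8]
 [ 497.9 -384.1    6.6]
 [ 560.5 -354.8   38.9]]
   place 0
[... 970 characters left out ...]
   8.4]
 [742.7  16.6 149.9]]
   place 0.87 [230.7, 210.2] [684.7 -68.1   0. ]
parts_box 0.93 [279.5, 247.3] 538 [[490.5 140.2  -1.2]
 [519.6 202.2  13.5]
 [549.7 254.8  34.5]]
   place 0.87 [279.9, 249.7] [517.8 201.7   0. ]
drain_rack 0.98 [284.0, 295.0] 221 [[455.4 328.8  -1.4]
 [522.3 422.4  15. ]
 [594.8 453.5  18. ]]
   place 0.78 [279.6, 287.0] [523.8 379.6   0. ]
knockout_stand 0.66 [282.2, 176.6] 394 [[ 419.9 -463.9   -1.7]
 [ 488.3 -369.9    5.6]
 [ 559.7 -346.7   35.1]]
   place 0.80 [279.9, 175.9] [ 499.8 -410.     0. ]
holding_block 0.80 [269.4, 192.4] 357 [[ 491.  -256.7   -1.5]
 [ 547.8 -192.3   11.1]
 [ 598.6 -155.3   19.7]]
   place 0.75 [268.0, 190.9] [ 551.8 -242.5    0. ]
```

```bash
python3 - <<'E'
import cv2
a=cv2.imread('pics/top0.png'); cv2.imwrite('pics/top0c.png',cv2.resize(a[120:270,90:430],(800,353),interpolation=cv2.INTER_CUBIC))
a=cv2.imread('pics/side0.png'); cv2.imwrite('pics/side0c.png',cv2.resize(a[140:340,150:400],(750,600),interpolation=cv2.INTER_CUBIC))
E
python3 - <<'E'
# oriented rectangles from side+top masks
from h import *
np.set_printoptions(precision=1,suppress=True)
p=optics.read_camera('top'); C=cloud(p); Z=p['range_z']>0
for n,lo,hi in [('flask_clamp',4,13),('parts_box',25,45),('drain_rack',8,25),('knockout_stand',24,48),('holding_block',6,18)]:
    o=nets.cut_out(p,n)
    if not o: print(n,'none'); continue
    m=o[0]['mask']; m=cv2.dilate(m.astype(np.uint8),np.ones((5,5)))>0
    q=C[m&Z]; q=q[(q[:,2]>lo)&(q[:,2]<hi)][:,:2].astype(np.float32); print(n,len(q),cv2.minAreaRect(q),q.min(0),q.max(0))
q=C[Z&(C[...,2]>60)&(C[...,2]<200)&(abs(C[...,1]+45)<80)&(C[...,0]>480)&(C[...,0]<800)]; print('high',len(q),q.min(0),q.max(0))
E
```

```text
flask_clamp 1628 ((625.1756591796875, -46.40179443359375), (139.03189086914062, 263.6319885253906), 82.09221649169922) [ 488.5 -128. ] [759.   22.9]
parts_box 69 ((519.2800903320312, 210.42774963378906), (80.944091796875, 55.7781982421875), 85.03028869628906) [491.1 168.2] [550.3 252.6]
drain_rack 232 ((526.9801635742188, 388.958740234375), (128.83546447753906, 104.52570343017578), 12.327606201171875) [453.7 325.2] [598.5 451.2]
knockout_stand 307 ((493.2481384277344, -380.8175354003906), (51.8266487121582, 135.68064880371094), 88.3386001586914) [ 426.  -408.6] [ 560.9 -354.1]
holding_block 887 ((544.44921875, -212.82269287109375), (107.00729370117188, 99.93132019042969), 11.4120512008667) [ 482.1 -270.6] [ 603.8 -155.8]
high 608 [ 628.8 -107.5   60.2] [731.8   5.  159. ]
```

View pics/top0c.png

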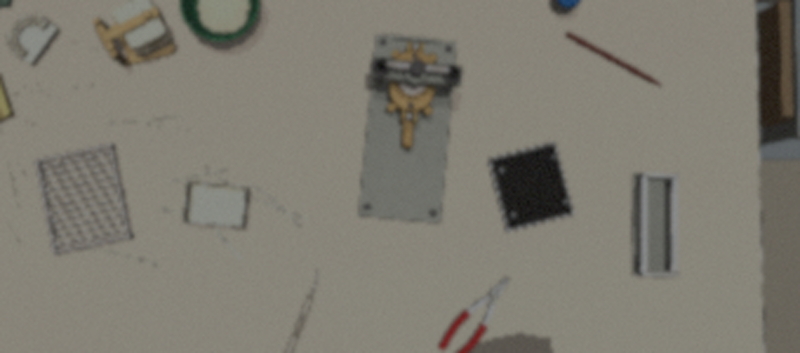

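View pics/side0c.png

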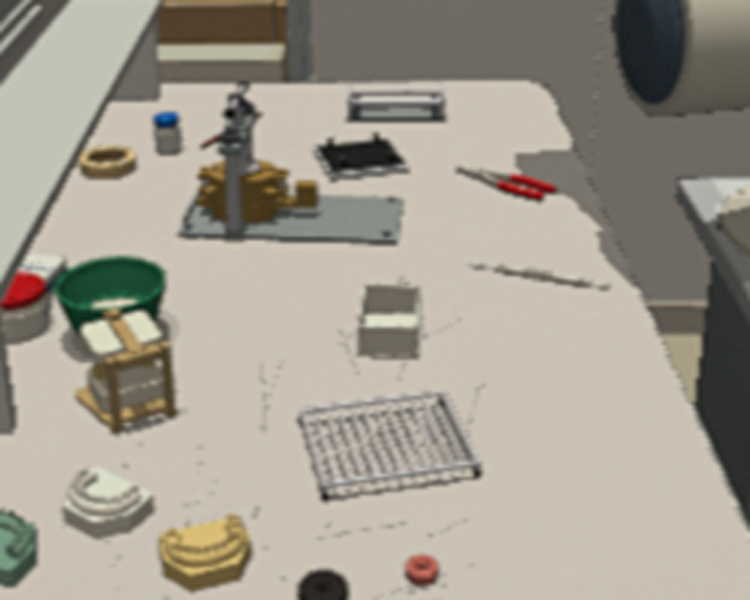

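The top view shows the clamp amid the picture, with its tang facing down (-x world) and yaw about -5°. The box and rack are to the left, the block and stand to the right. I'll fit the clamp yaw and the flask position more finely.

```bash
cat >> h.py <<'E'
from scipy.spatial.transform import Rotation as Ro
def proj(p,X):
    c=(np.asarray(X,float)-np.array(p['xyz']))@R(p)
    return np.stack([p['cx']+p['fx']*c[...,0]/-c[...,2],p['cy']-p['fy']*c[...,1]/-c[...,2]],-1)
def rect(p,x0,x1,y0,y1,z,s=2.0):
    """orthophoto at height z: rows = x from x1 down to x0, cols = y from y1 down to y0, s px per mm"""
    xs=np.arange(x1,x0,-1/s); ys=np.arange(y1,y0,-1/s)
    g=np.stack(np.meshgrid(xs,ys,indexing='ij')+[np.full((len(xs),len(ys)),z)] if False else [*np.meshgrid(xs,ys,indexing='ij'),np.full((len(xs),len(ys)),float(z))],-1)
    m=proj(p,g).astype(np.float32); return cv2.remap(p['img'],m[...,0],m[...,1],cv2.INTER_CUBIC)
def go(x,y,z,yaw=None):
    """needed turn about tool z (deg) so that tool y lies along yaw (deg, mod 180), then travel (cm) in the turned tool axes"""
    s=telemetry.state(); q=s['tcp_rot']; r=Ro.from_quat([q[1],q[2],q[3],q[0]]); M=r.as_matrix()
    a=np.degrees(np.arctan2(M[1,1],M[0,1])); t=0
    if yaw is not None: t=-((yaw-a+90)%180-90)
    r2=r*Ro.from_rotvec([0,0,np.radians(t)]); d=r2.inv().apply(np.array([x,y,z])-s['tcp_pos'])/10
    print('t=%.2f'%s['time_s'],'tcp',np.round(s['tcp_pos'],1),'yaw %.1f'%a,'tilt',np.round(M[:,2],3),'-> turn %.2f'%t,'travel',np.round(d,2),'w %.3f f %.1f'%(s['gripper_width'],s['finger_force']),'ft',np.round(s['ft_force'],1))
    return t,d
E
python3 - <<'E'
from h import *
np.set_printoptions(precision=1,suppress=True)
p=optics.read_camera('top')
im=rect(p,470,770,-130,30,8); cv2.imwrite('pics/clamp.png',im)
g=im.astype(float); d=g[...,2]-g[...,0]  # red-blue: bench warm, plate grey
d=cv2.GaussianBlur(d,(5,5),0)
rows=range(2*(770-620),2*(770-505),4); L=[];Rr=[]
for r in rows:
    x=770-r/2; w=d[r]; mid=w[150:170].mean(); b=(w[20:50].mean()+w[-40:-20].mean())/2; th=(mid+b)/2
    below=np.where(w<th)[0]
    if len(below): L.append((x,30-below[0]/2)); Rr.append((x,30-below[-1]/2))
for e in(L,Rr):
    e=np.array(e); k=np.polyfit(e[:,0],e[:,1],1); res=e[:,1]-np.polyval(k,e[:,0]); print('edge yaw',np.degrees(np.arctan(k[0])),'y@560',np.polyval(k,560),'sd',res.std())
s=telemetry.state();print(s['tcp_rot'],s['gripper_width']); go(600,-45,150,85)
C=cloud(p);Z=p['range_z']>0
hsv=cv2.cvtColor(p['img'],cv2.COLOR_BGR2HSV)
br=(hsv[...,1]>90)&Z&(C[...,0]>560)&(C[...,0]<780)&(abs(C[...,1]+45)<60)
q=C[br];print('brass',len(q),q.min(0),q.max(0))
q=C[br&(C[...,0]<632)&(C[...,2]>20)];print('tang top',len(q),np.median(q,0),q.min(0),q.max(0))
c=optics.read_camera('side');C=cloud(c);Z=c['range_z']>0
hsv=cv2.cvtColor(c['img'],cv2.COLOR_BGR2HSV)
br=(hsv[...,1]>90)&Z&(C[...,0]>560)&(C[...,0]<780)&(abs(C[...,1]+45)<60)
q=C[br];print('brass',len(q),np.percentile(q,[1,50,99],axis=0))
q=C[br&(C[...,0]<632)];print('tang side',len(q),np.percentile(q,[2,50,98],axis=0))
E
```

```text
edge yaw 5.635722515624052 y@560 17.945338214033008 sd 5.734781156588293
edge yaw -19.813712953501 y@560 -101.49670860377118 sd 8.352542559485695
[0.  1.  0.2 0. ] 1.0000482250267073
t=2.25 tcp [ 204.8 -590.5  253.3] yaw -70.9 tilt [ 0. -0. -1.] -> turn 24.12 travel [ 34.6 -57.8  10.3] w 1.000 f 0.0 ft [-0.1 -0.1  0.3]
brass 246 [595.  -82.3   7.5] [722.1 -20.4 113.5]
tang top 48 [611.7 -44.2  48. ] [595.  -54.9  22.7] [632.  -38.4  64.2]
brass 418 [[600.  -61.4  10.3]
 [662.5 -30.1  43.2]
 [729.6 -16.1  67.3]]
tang side 66 [[599.6 -46.9  21.6]
 [610.6 -36.7  33.8]
 [631.3 -31.9  51.6]]
```

View pics/clamp.png

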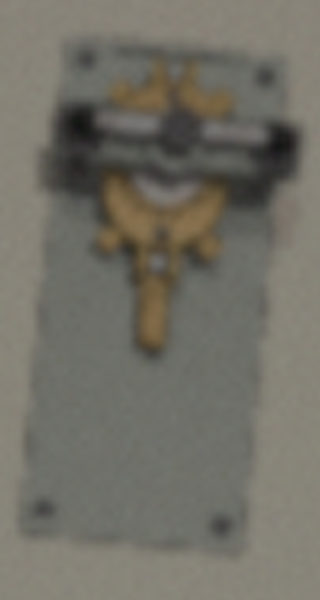

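Holes put the clamp origin at about (683.5, -53) with yaw -5.6°. That predicts the tang at (611, -46), and the depth reading (611.7, -44) agrees. Next I turn and travel.

```bash
python3 -m jog '[{"turn":[0,0,8.2],"travel":[0,0,0],"jaw":5},{"turn":[0,0,8.2],"travel":[0,0,0],"jaw":5},{"turn":[0,0,8.3],"travel":[0,0,0],"jaw":5}]' 60; python3 -c "
from h import *
go(611,-45.5,200,84.4)"
```

```text
time_s: 2.68
tcp_pos: [204.8, -590.5, 253.3]
tcp_rot: [-0.0, 0.999, -0.051, -0.0]
ft_force: [-0.2, 0.3, 0.2]
gripper_width: 0.586
finger_force: 0.0
t=2.67 tcp [ 204.8 -590.5  253.3] yaw -95.8 tilt [ 0.  0. -1.] -> turn -0.25 travel [ 35.11 -58.2    5.33] w 0.586 f 0.0 ft [-0.2  0.3  0.2]
```

```bash
python3 -m jog '[{"turn":[0,0,0],"travel":[2.9,-4.8,0],"jaw":4},{"turn":[0,0,0],"travel":[2.9,-4.8,0],"jaw":4},{"turn":[0,0,0],"travel":[2.9,-4.8,0],"jaw":4},{"turn":[0,0,0],"travel":[2.9,-4.8,0],"jaw":4},{"turn":[0,0,0],"travel":[2.9,-4.8,0],"jaw":4},{"turn":[0,0,0],"travel":[2.9,-4.8,0],"jaw":4},{"turn":[0,0,0],"travel":[2.9,-4.8,0],"jaw":4},{"turn":[0,0,0],"travel":[2.9,-4.8,0],"jaw":4},{"turn":[0,0,0],"travel":[2.9,-4.8,0],"jaw":4},{"turn":[0,0,0],"travel":[2.9,-4.8,0],"jaw":4}]'; python3 -c "
from h import *
go(611,-45.5,60,84.4)"
```

```text
time_s: 3.92
tcp_pos: [541.0, -139.3, 253.4]
tcp_rot: [0.0, 0.999, -0.049, 0.0]
ft_force: [0.9, -0.8, 0.8]
gripper_width: 0.471
finger_force: 0.0
t=3.92 tcp [ 541.  -139.3  253.4] yaw -95.6 tilt [ 0. -0. -1.] -> turn 0.03 travel [  6.04 -10.03  19.34] w 0.471 f 0.0 ft [ 0.9 -0.8  0.8]
```

```bash
python3 -m jog '[{"turn":[0,0,0],"travel":[3,-5,0],"jaw":4},{"turn":[0,0,0],"travel":[3,-5,3],"jaw":4},{"turn":[0,0,0],"travel":[0,0,5],"jaw":4},{"turn":[0,0,0],"travel":[0,0,5],"jaw":4},{"turn":[0,0,0],"travel":[0,0,5],"jaw":4},{"turn":[0,0,0],"travel":[0,0,0],"jaw":4},{"turn":[0,0,0],"travel":[0,0,0],"jaw":4}]'; python3 -c "
from h import *
go(611,-45.5,38,84.4)
p=optics.read_camera('side'); cv2.imwrite('pics/s1.png',cv2.resize(p['img'][160:235,190:290],(800,600),interpolation=cv2.INTER_CUBIC))"
```

```text
time_s: 4.8
tcp_pos: [608.7, -49.6, 76.4]
tcp_rot: [0.0, 0.999, -0.049, 0.001]
ft_force: [-0.1, 0.0, 0.2]
gripper_width: 0.47
finger_force: 0.0
t=4.80 tcp [608.7 -49.6  76.4] yaw -95.6 tilt [ 0.002 -0.    -1.   ] -> turn 0.03 travel [ 0.18 -0.43  3.84] w 0.470 f 0.0 ft [-0.1  0.   0.2]
```

View pics/s1.png

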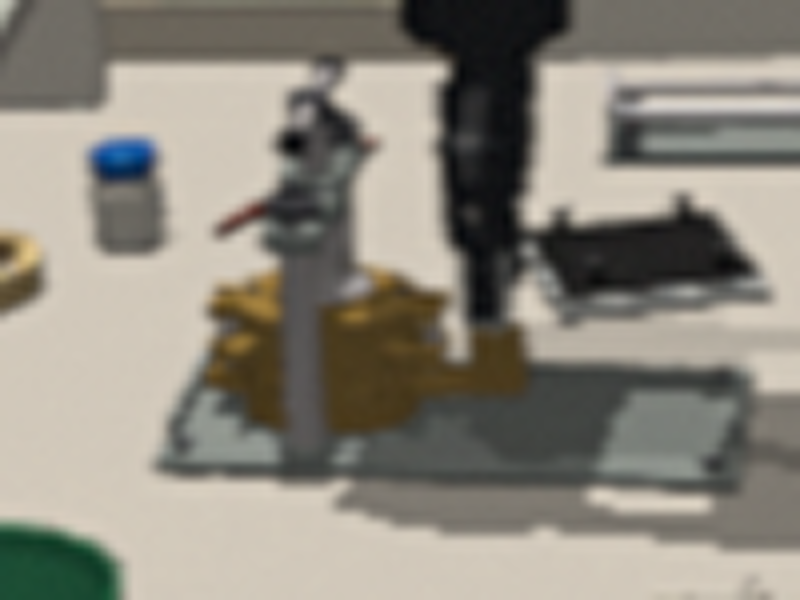

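The side view shows the jaws above the tang block, which sits at about (497, 355), and x looks right. Now descend and grip.

```bash
python3 -m jog '[{"turn":[0,0,0],"travel":[0,-0.4,1.9],"jaw":4},{"turn":[0,0,0],"travel":[0,0,1.9],"jaw":4},{"turn":[0,0,0],"travel":[0,0,0],"jaw":4},{"turn":[0,0,0],"travel":[0,0,0],"jaw":2},{"turn":[0,0,0],"travel":[0,0,0],"jaw":1},{"turn":[0,0,0],"travel":[0,0,0],"jaw":1},{"turn":[0,0,0],"travel":[0,0,0],"jaw":1}]' 60; python3 -c "
from h import *
go(611,-45.5,38,84.4)"
```

```text
time_s: 5.72
tcp_pos: [608.7, -45.5, 37.5]
tcp_rot: [0.0, 0.999, -0.049, 0.001]
ft_force: [-1.2, 1.2, 7.0]
gripper_width: 0.155
finger_force: 58.4
t=5.72 tcp [608.7 -45.5  37.5] yaw -95.6 tilt [ 0.001 -0.    -1.   ] -> turn 0.02 travel [ 0.23 -0.02 -0.05] w 0.155 f 58.4 ft [-1.2  1.2  7. ]
```

```bash
python3 -m jog '[{"turn":[0,0,0],"travel":[-0.3,0,0],"jaw":1},{"turn":[0,0,0],"travel":[-0.5,0,0],"jaw":1},{"turn":[0,0,0],"travel":[-0.7,0,0],"jaw":1},{"turn":[0,0,0],"travel":[-0.7,0,0],"jaw":1},{"turn":[0,0,0],"travel":[-0.7,0,0],"jaw":1}]'; python3 -c "
from h import *
go(611,-45.5,38,84.4)"
```

```text
time_s: 6.35
tcp_pos: [580.7, -43.0, 37.5]
tcp_rot: [0.0, 0.999, -0.049, 0.002]
ft_force: [6.3, -0.5, 2.5]
gripper_width: 0.153
finger_force: 58.0
t=6.35 tcp [580.7 -43.   37.5] yaw -95.6 tilt [ 0.003 -0.001 -1.   ] -> turn 0.02 travel [ 3.04 -0.05 -0.04] w 0.153 f 58.0 ft [ 6.3 -0.5  2.5]
```

Smooth: friction is about 5 N, with no side force. I continue to 12 cm.

```bash
python3 -m jog '[{"turn":[0,0,0],"travel":[-0.9,0,0],"jaw":1},{"turn":[0,0,0],"travel":[-1.1,0,0],"jaw":1},{"turn":[0,0,0],"travel":[-1.2,0,0],"jaw":1},{"turn":[0,0,0],"travel":[-1.2,0,0],"jaw":1},{"turn":[0,0,0],"travel":[-1.2,0,0],"jaw":1},{"turn":[0,0,0],"travel":[-1.2,0,0],"jaw":1},{"turn":[0,0,0],"travel":[-1.1,0,0],"jaw":1},{"turn":[0,0,0],"travel":[-0.8,0,0],"jaw":1},{"turn":[0,0,0],"travel":[-0.4,0,0],"jaw":1},{"turn":[0,0,0],"travel":[0,0,0],"jaw":1}]'; python3 -c "
from h import *
go(611,-45.5,38,84.4)
p=optics.read_camera('side'); cv2.imwrite('pics/s2.png',cv2.resize(p['img'][150:240,190:310],(800,600),interpolation=cv2.INTER_CUBIC))"
```

```text
time_s: 7.6
tcp_pos: [489.8, -34.1, 37.4]
tcp_rot: [0.0, 0.999, -0.049, 0.001]
ft_force: [2.0, -0.3, 8.4]
gripper_width: 0.153
finger_force: 58.8
t=7.60 tcp [489.8 -34.1  37.4] yaw -95.6 tilt [ 0.003 -0.001 -1.   ] -> turn 0.02 travel [12.18 -0.05 -0.03] w 0.153 f 58.8 ft [ 2.  -0.3  8.4]
```

View pics/s2.png

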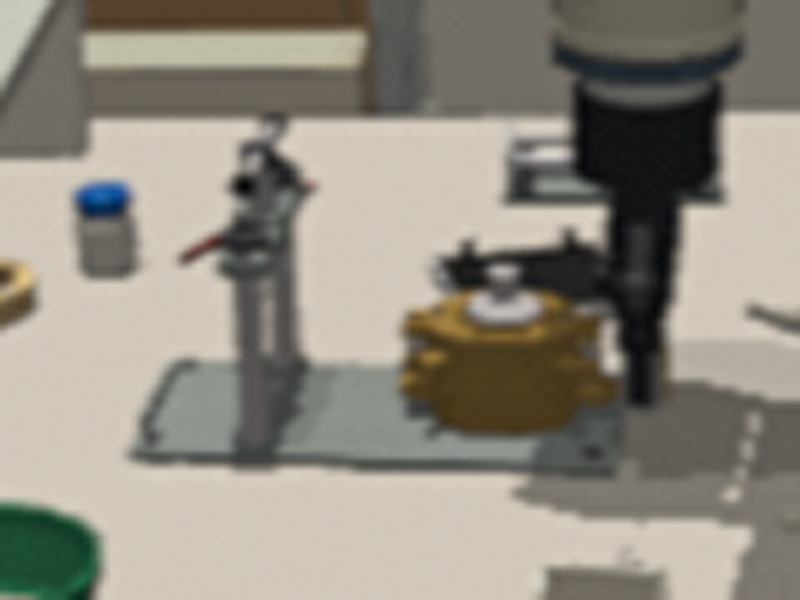

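Flask is out and closed, with the disc and stud on top at (505, 300). Release, rise and measure.

```bash
python3 -m jog '[{"turn":[0,0,0],"travel":[0,0,0],"jaw":4},{"turn":[0,0,0],"travel":[0,0,0],"jaw":4},{"turn":[0,0,0],"travel":[0,0,-4],"jaw":4},{"turn":[0,0,0],"travel":[0,0,-6],"jaw":4},{"turn":[0,0,0],"travel":[0,-4,-5],"jaw":4},{"turn":[0,0,0],"travel":[0,-6,0],"jaw":4},{"turn":[0,0,0],"travel":[0,-5,0],"jaw":4},{"turn":[0,0,0],"travel":[0,0,0],"jaw":4}]'; cat > flask.py <<'E'
from h import *
np.set_printoptions(precision=1,suppress=True)
go(564.7,-41.4,150,84.4)
p=optics.read_camera('top'); C=cloud(p);Z=p['range_z']>0
for n,z in(('lower_half',8),('upper_half',30),('flask_lid',52),('thrust_disc',64)):
    print(n,[('%.2f'%o['p'],atz(p,o['uv'],z)[:2]) for o in nets.place_of(p,n)[:2]])
b=Z&(abs(C[...,0]-565)<55)&(abs(C[...,1]+41)<60)
for z0 in (58,76):
    q=C[b&(C[...,2]>z0)]; print('z>',z0,len(q)); 
    if len(q): print(np.median(q,0),(q.min(0)+q.max(0))/2,q.min(0),q.max(0))
im=rect(p,470,670,-120,40,66,3.0); cv2.imwrite('pics/f1.png',im)
E
python3 flask.py
```

```text
time_s: 8.65
tcp_pos: [503.1, 117.3, 185.5]
tcp_rot: [-0.0, 0.999, -0.047, 0.0]
ft_force: [1.0, -0.4, 0.1]
gripper_width: 0.467
finger_force: 0.0
t=8.65 tcp [503.1 117.3 185.5] yaw -95.4 tilt [ 0.  0. -1.] -> turn 0.24 travel [ 7.7 15.2  3.5] w 0.467 f 0.0 ft [ 1.  -0.4  0.1]
lower_half [('0.71', array([553.3, -44.8]))]
upper_half [('0.46', array([565.8, -23.4]))]
flask_lid [('0.70', array([555.8, -48.4]))]
thrust_disc [('0.49', array([560.3, -37.1])), ('0.44', array([523.4, 363.3]))]
z> 58 452
[561.  -40.4  64.6] [563.1 -40.   74. ] [512.3 -69.3  58.1] [613.9 -10.7  89.9]
z> 76 18
[559.8 -40.5  85.6] [560.  -40.5  84.8] [554.  -46.5  79.6] [566.  -34.5  89.9]
```

View pics/f1.png

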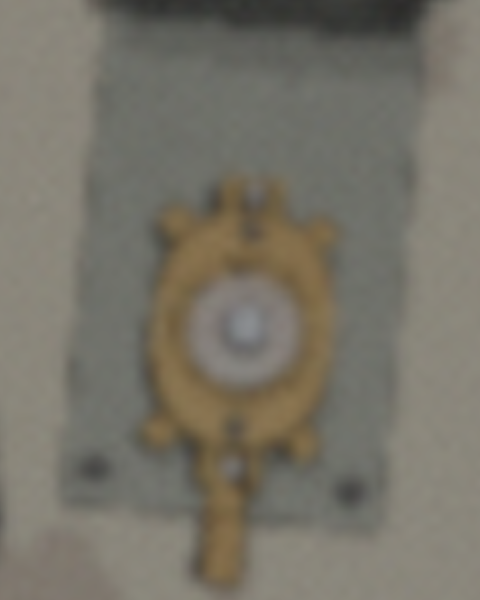

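The ortho view shows the disc at (245, 328), i.e. (560.6, -41). The lid is centred at about (242, 322), i.e. (563, -41).

```bash
python3 -m jog '[{"turn":[0,0,0.2],"travel":[2.4,5.1,0],"jaw":4},{"turn":[0,0,0],"travel":[2.4,5.1,0],"jaw":4},{"turn":[0,0,0],"travel":[2.4,5,3],"jaw":4},{"turn":[0,0,0],"travel":[0,0,3],"jaw":4},{"turn":[0,0,0],"travel":[0,0,0],"jaw":4},{"turn":[0,0,0],"travel":[0,0,0],"jaw":4}]' 40; python3 -c "
from h import *
go(560.5,-41,95.5,84.4)"
```

```text
time_s: 9.65
tcp_pos: [559.7, -43.5, 126.6]
tcp_rot: [0.0, 0.999, -0.05, 0.0]
ft_force: [-0.0, 0.2, 0.6]
gripper_width: 0.467
finger_force: 0.0
t=9.65 tcp [559.7 -43.5 126.6] yaw -95.8 tilt [ 0. -0. -1.] -> turn -0.18 travel [ 0.05 -0.26  3.11] w 0.467 f 0.0 ft [-0.   0.2  0.6]
```

```bash
python3 -m jog '[{"turn":[0,0,0],"travel":[0,-0.26,1.6],"jaw":4},{"turn":[0,0,0],"travel":[0,0,1.5],"jaw":4},{"turn":[0,0,0],"travel":[0,0,0],"jaw":4},{"turn":[0,0,0],"travel":[0,0,0],"jaw":2},{"turn":[0,0,0],"travel":[0,0,0],"jaw":1},{"turn":[0,0,0],"travel":[0,0,0],"jaw":1},{"turn":[0,0,0],"travel":[0,0,0],"jaw":1}]' 40; python3 -c "
from h import *
go(560.5,-41,95.5,84.4)"
```

```text
time_s: 10.52
tcp_pos: [560.2, -40.9, 95.1]
tcp_rot: [0.0, 0.999, -0.05, 0.0]
ft_force: [-0.5, 0.4, 5.0]
gripper_width: 0.142
finger_force: 39.1
t=10.53 tcp [560.2 -40.9  95.1] yaw -95.8 tilt [ 0.001 -0.    -1.   ] -> turn -0.18 travel [ 0.04  0.01 -0.04] w 0.142 f 39.1 ft [-0.5  0.4  5. ]
```

```bash
python3 -m jog '[{"turn":[0,0,0],"travel":[0,0,-2],"jaw":1},{"turn":[0,0,0],"travel":[0,0,-4],"jaw":1},{"turn":[0,0,0],"travel":[0,-4,-2],"jaw":1},{"turn":[0,0,0],"travel":[0,-5,0],"jaw":1},{"turn":[0,0,0],"travel":[-0.5,-5,0],"jaw":1},{"turn":[0,0,0],"travel":[-0.5,-5,0],"jaw":1},{"turn":[0,0,0],"travel":[-0.5,-4,0],"jaw":1},{"turn":[0,0,0],"travel":[0,-2,0],"jaw":1},{"turn":[0,0,0],"travel":[0,0,0],"jaw":1},{"turn":[0,0,0],"travel":[0,0,0],"jaw":1}]'; python3 -c "
from h import *
np.set_printoptions(precision=1,suppress=True)
go(519.5,210.5,90,85)
p=optics.read_camera('side')
cv2.imwrite('pics/b1.png',cv2.resize(p['img'][200:275,230:330],(800,600),interpolation=cv2.INTER_CUBIC))
t=optics.read_camera('top')
for c in (p,t): print([(n,'%.2f'%o['p'],atz(c,o['uv'],z)) for n,z in(('parts_box',0),('thrust_disc',112)) for o in nets.place_of(c,n)[:1]])
cv2.imwrite('pics/b2.png',rect(t,460,580,140,280,34,4))
"
```

```text
time_s: 11.78
tcp_pos: [570.2, 208.3, 174.6]
tcp_rot: [0.0, 0.999, -0.051, -0.0]
ft_force: [0.5, 0.1, -1.1]
gripper_width: 0.141
finger_force: 39.1
t=11.78 tcp [570.2 208.3 174.6] yaw -95.8 tilt [-0. -0. -1.] -> turn -0.81 travel [-5.1  0.2  8.5] w 0.141 f 39.1 ft [ 0.5  0.1 -1.1]
[('parts_box', '0.55', array([526.4, 209.4,   0. ])), ('thrust_disc', '0.48', array([566.4, 123.1, 112. ]))]
[('parts_box', '0.77', array([523. , 211.4,   0. ]))]
```

View pics/b1.png

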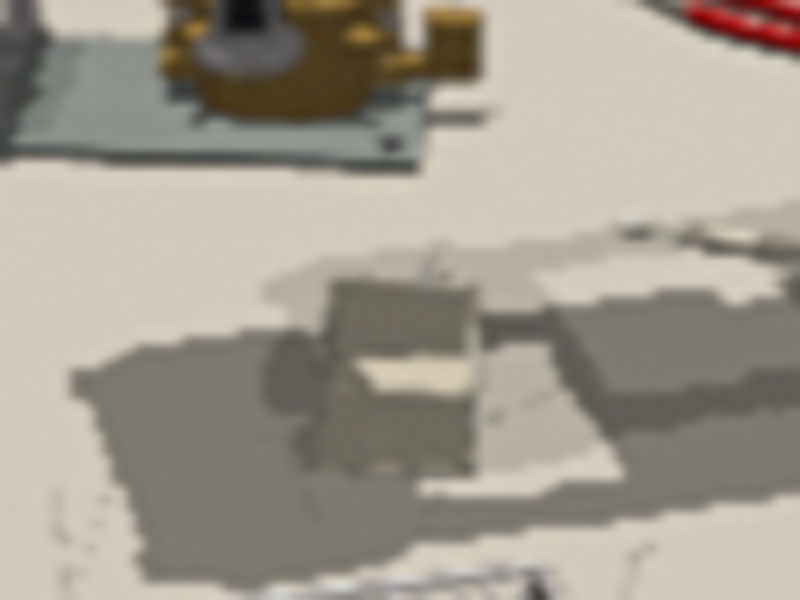

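Disc hangs level in the jaws at (250, 45), and the box is at (395, 380). Go down into the box.

```bash
python3 -m jog '[{"turn":[0,0,-0.8],"travel":[-2.5,0.1,0],"jaw":1},{"turn":[0,0,0],"travel":[-2.5,0.1,2],"jaw":1},{"turn":[0,0,0],"travel":[0,0,4],"jaw":1},{"turn":[0,0,0],"travel":[0,0,2.5],"jaw":1},{"turn":[0,0,0],"travel":[0,0,0],"jaw":1},{"turn":[0,0,0],"travel":[0,0,0],"jaw":1}]'; python3 -c "
from h import *
go(520,210.5,34.5,85)"
```

```text
time_s: 12.82
tcp_pos: [520.7, 212.1, 90.7]
tcp_rot: [-0.0, 0.999, -0.043, 0.0]
ft_force: [0.1, -0.5, -0.3]
gripper_width: 0.14
finger_force: 39.1
t=12.82 tcp [520.7 212.1  90.7] yaw -95.0 tilt [ 0.001  0.    -1.   ] -> turn 0.02 travel [-0.06  0.17  5.62] w 0.140 f 39.1 ft [ 0.1 -0.5 -0.3]
```

```bash
python3 -m jog '[{"turn":[0,0,0],"travel":[0,0.1,2],"jaw":1},{"turn":[0,0,0],"travel":[0,0,2],"jaw":1},{"turn":[0,0,0],"travel":[0,0,1],"jaw":1},{"turn":[0,0,0],"travel":[0,0,0.4],"jaw":1},{"turn":[0,0,0],"travel":[0,0,0.1],"jaw":1},{"turn":[0,0,0],"travel":[0,0,0],"jaw":1}]'; python3 -c "
from h import *
go(520,210.5,34.5,85)"
```

```text
time_s: 13.58
tcp_pos: [520.4, 211.2, 35.3]
tcp_rot: [-0.0, 0.999, -0.043, 0.0]
ft_force: [0.8, -0.1, -0.2]
gripper_width: 0.14
finger_force: 39.1
t=13.57 tcp [520.4 211.2  35.3] yaw -95.0 tilt [ 0.001  0.    -1.   ] -> turn 0.03 travel [-0.03  0.07  0.08] w 0.140 f 39.1 ft [ 0.8 -0.1 -0.2]
```

```bash
python3 -m jog '[{"turn":[0,0,0],"travel":[0,0,0.15],"jaw":1},{"turn":[0,0,0],"travel":[0,0,0],"jaw":1}]'; python3 -m jog '[{"turn":[0,0,0],"travel":[0,0,0],"jaw":2.2},{"turn":[0,0,0],"travel":[0,0,0],"jaw":2.6},{"turn":[0,0,0],"travel":[0,0,0],"jaw":2.6},{"turn":[0,0,0],"travel":[0,0,-3],"jaw":2.6},{"turn":[0,0,0],"travel":[0,0,-6],"jaw":4},{"turn":[0,0,0],"travel":[0,4,-3],"jaw":8},{"turn":[0,0,0],"travel":[0,5,0],"jaw":8},{"turn":[0,0,0],"travel":[0,5,0],"jaw":8},{"turn":[0,0,0],"travel":[1,0,0],"jaw":8}]'; python3 -c "
from h import *
np.set_printoptions(precision=1,suppress=True)
go(563,-41,150,84.4)
p=optics.read_camera('side'); a=cv2.resize(p['img'][210:260,240:315],(600,400),interpolation=cv2.INTER_CUBIC)
t=optics.read_camera('top'); cv2.imwrite('pics/b3.png',a)
print([(n,'%.2f'%o['p'],atz(c,o['uv'],z)) for c in(p,t) for n,z in(('thrust_disc',2),('flask_lid',52)) for o in nets.place_of(c,n)[:1]])
cv2.imwrite('pics/f2.png',rect(t,490,640,-110,30,64,4))
"
```

```text
time_s: 13.82
tcp_pos: [520.1, 211.1, 33.3]
tcp_rot: [-0.0, 0.999, -0.043, 0.0]
ft_force: [-0.0, -0.8, 0.9]
gripper_width: 0.138
finger_force: 39.1
time_s: 14.95
tcp_pos: [517.2, 68.1, 153.4]
tcp_rot: [0.0, 0.999, -0.045, -0.0]
ft_force: [-1.0, 0.2, -0.4]
gripper_width: 0.936
finger_force: 0.0
t=14.95 tcp [517.2  68.1 153.4] yaw -95.2 tilt [-0. -0. -1.] -> turn 0.44 travel [ 5.6 10.4  0.3] w 0.936 f 0.0 ft [-1.   0.2 -0.4]
[('thrust_disc', '0.56', array([515.3, 224.2,   2. ])), ('flask_lid', '0.79', array([569.7, -24.1,  52. ])), ('thrust_disc', '0.72', array([570.3, -32.9,   2. ])), ('flask_lid', '0.87', array([556.4, -43.8,  52. ]))]
```

View pics/b3.png

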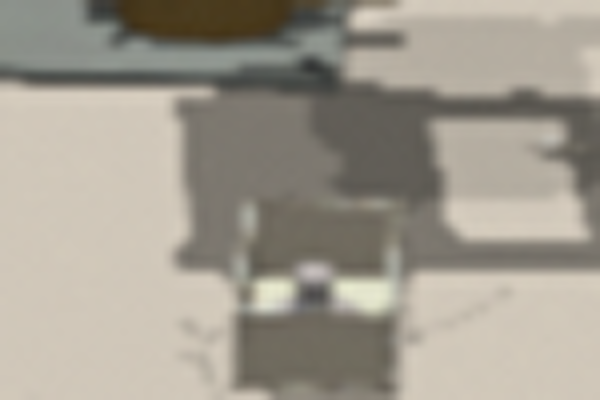

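View pics/f2.png

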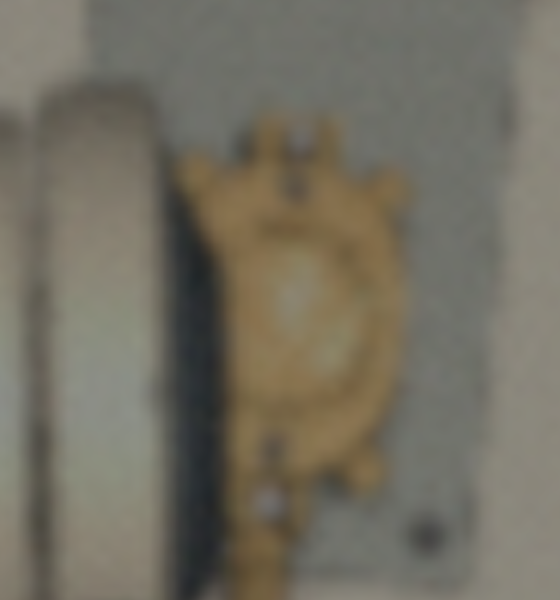

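Disc stands upright in the box, stud at (315, 290). The lid's two holes, (295, 187) and (272, 447), put its centre at (561.5, -41).

```bash
python3 -m jog '[{"turn":[0,0,0.4],"travel":[2,4,0],"jaw":8},{"turn":[0,0,0],"travel":[2,4,0],"jaw":8},{"turn":[0,0,0],"travel":[1.5,2.4,2],"jaw":8},{"turn":[0,0,0],"travel":[0,0,3],"jaw":8},{"turn":[0,0,0],"travel":[0,0,0],"jaw":8},{"turn":[0,0,0],"travel":[0,0,0],"jaw":8}]' 50; python3 -c "
from h import *
go(562,-41,69,84.4)"
```

```text
time_s: 16.0
tcp_pos: [563.4, -37.1, 104.0]
tcp_rot: [0.0, 0.999, -0.046, 0.0]
ft_force: [-0.3, 0.9, -0.1]
gripper_width: 0.941
finger_force: 0.0
t=16.00 tcp [563.4 -37.1 104. ] yaw -95.3 tilt [ 0. -0. -1.] -> turn 0.29 travel [-0.1  0.4  3.5] w 0.941 f 0.0 ft [-0.3  0.9 -0.1]
```

```bash
python3 -m jog '[{"turn":[0,0,0.3],"travel":[-0.1,0.4,1.5],"jaw":8},{"turn":[0,0,0],"travel":[0,0,1.5],"jaw":8},{"turn":[0,0,0],"travel":[0,0,0.5],"jaw":7.4},{"turn":[0,0,0],"travel":[0,0,0],"jaw":6.8},{"turn":[0,0,0],"travel":[0,0,0],"jaw":6.2},{"turn":[0,0,0],"travel":[0,0,0],"jaw":5},{"turn":[0,0,0],"travel":[0,0,0],"jaw":5},{"turn":[0,0,0],"travel":[0,0,0],"jaw":5}]' 50; python3 -c "
from h import *
go(562,-41,69,84.4)
p=optics.read_camera('side'); cv2.imwrite('pics/s3.png',cv2.resize(p['img'][165:225,225:305],(800,600),interpolation=cv2.INTER_CUBIC))"
```

```text
time_s: 17.0
tcp_pos: [562.2, -41.7, 69.1]
tcp_rot: [0.0, 0.999, -0.05, 0.001]
ft_force: [-1.6, 0.8, 7.9]
gripper_width: 0.686
finger_force: 56.1
t=17.00 tcp [562.2 -41.7  69.1] yaw -95.7 tilt [ 0.001 -0.    -1.   ] -> turn -0.08 travel [-0.02 -0.07  0.01] w 0.686 f 56.1 ft [-1.6  0.8  7.9]
```

View pics/s3.png

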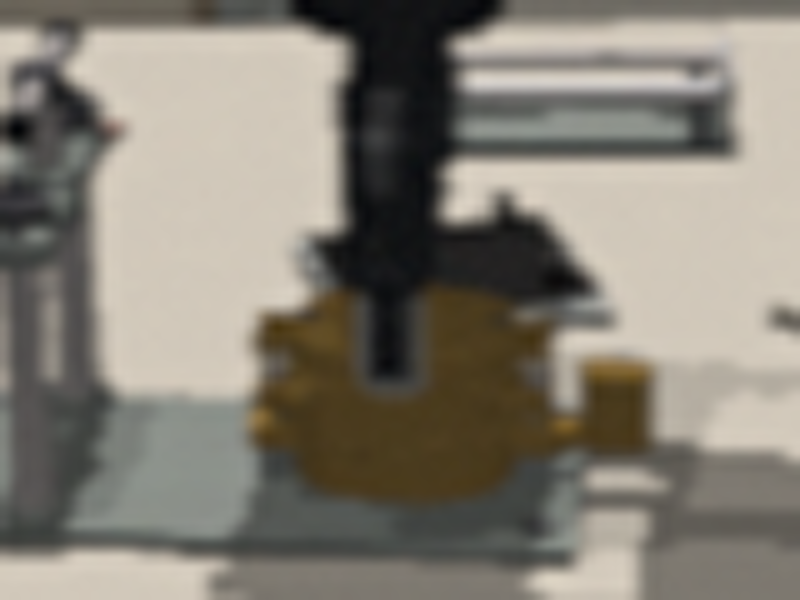

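The finger tip, at row 385, reaches about 5 mm below the lid's underside. I'll regrip 5 mm higher so that only the lid is held.

```bash
python3 -m jog '[{"turn":[0,0,0],"travel":[0,0,0],"jaw":7.2},{"turn":[0,0,0],"travel":[0,0,0],"jaw":7.2},{"turn":[0,0,0],"travel":[0,0,-0.5],"jaw":7.2},{"turn":[0,0,0],"travel":[0,0,0],"jaw":6.4},{"turn":[0,0,0],"travel":[0,0,0],"jaw":5},{"turn":[0,0,0],"travel":[0,0,0],"jaw":5},{"turn":[0,0,0],"travel":[0,0,0],"jaw":5}]' 50;  python3 -m jog '[{"turn":[0,0,0],"travel":[0,0,-0.3],"jaw":5},{"turn":[0,0,0],"travel":[0,0,-0.7],"jaw":5},{"turn":[0,0,0],"travel":[0,0,-1],"jaw":5},{"turn":[0,0,0],"travel":[0,0,-1],"jaw":5},{"turn":[0,0,0],"travel":[0,0,-1],"jaw":5},{"turn":[0,0,0],"travel":[0,0,0],"jaw":5},{"turn":[0,0,0],"travel":[0,0,0],"jaw":5}]'; python3 -c "
from h import *
go(526.5,389,150,102.3)
p=optics.read_camera('side'); cv2.imwrite('pics/s4.png',cv2.resize(p['img'][165:225,225:305],(800,600),interpolation=cv2.INTER_CUBIC))"
```

```text
time_s: 17.92
tcp_pos: [562.0, -41.7, 73.9]
tcp_rot: [0.0, 0.999, -0.049, 0.0]
ft_force: [-3.1, 0.9, 12.7]
gripper_width: 0.682
finger_force: 51.3
time_s: 18.8
tcp_pos: [561.7, -41.7, 113.2]
tcp_rot: [-0.0, 0.999, -0.05, -0.0]
ft_force: [0.4, -0.8, -1.7]
gripper_width: 0.684
finger_force: 53.9
t=18.80 tcp [561.7 -41.7 113.2] yaw -95.7 tilt [-0.  0. -1.] -> turn -17.98 travel [  5.73 -42.83  -3.68] w 0.684 f 53.9 ft [ 0.4 -0.8 -1.7]
```

View pics/s4.png

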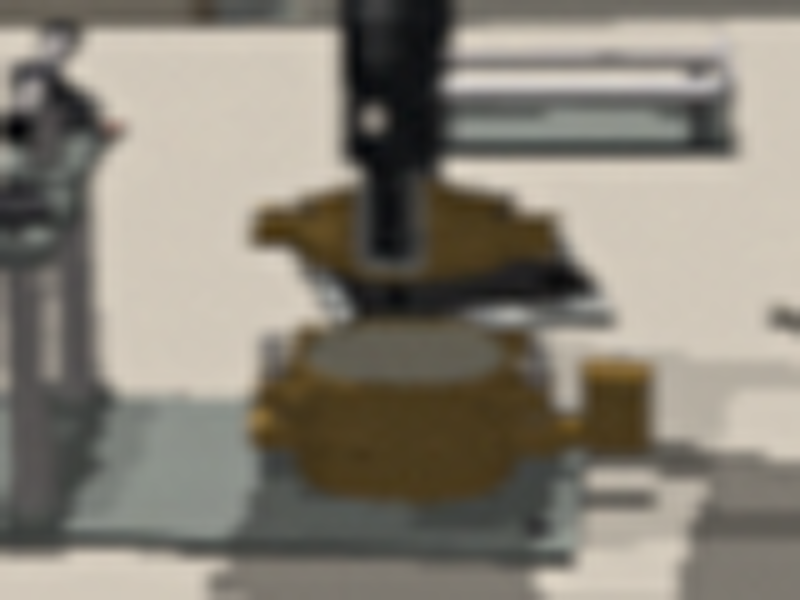

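Only the lid came up, and it hangs level. Take it to the rack.

```bash
python3 -m jog '[{"turn":[0,0,-9],"travel":[0,0,-2],"jaw":5},{"turn":[0,0,-9],"travel":[0,0,-2],"jaw":5},{"turn":[0,0,0],"travel":[0.7,-5.3,0],"jaw":5},{"turn":[0,0,0],"travel":[0.7,-5.3,0],"jaw":5},{"turn":[0,0,0],"travel":[0.7,-5.3,0],"jaw":5},{"turn":[0,0,0],"travel":[0.7,-5.3,0],"jaw":5},{"turn":[0,0,0],"travel":[0.7,-5.3,0],"jaw":5},{"turn":[0,0,0],"travel":[0.7,-5.3,0],"jaw":5},{"turn":[0,0,0],"travel":[0.7,-5.3,0],"jaw":5},{"turn":[0,0,0],"travel":[0.7,-5.3,0],"jaw":5}]'; python3 -c "
from h import *
go(526.5,389,80,102.3); print(telemetry.state()['joint_positions'])"
```

```text
time_s: 20.1
tcp_pos: [525.5, 386.2, 152.7]
tcp_rot: [0.0, 0.994, 0.107, -0.0]
ft_force: [1.3, 0.2, -1.4]
gripper_width: 0.683
finger_force: 54.2
t=20.10 tcp [525.5 386.2 152.7] yaw -77.7 tilt [-0.001 -0.    -1.   ] -> turn 0.03 travel [ 0.17 -0.26  7.27] w 0.683 f 54.2 ft [ 1.3  0.2 -1.4]
[ 5.42247416e-01  6.33287728e-01  1.38170730e+00 -5.95822622e-05
  1.12736596e+00  1.89787601e+00]
```

```bash
python3 -m jog '[{"turn":[0,0,0],"travel":[0,0,3],"jaw":5},{"turn":[0,0,0],"travel":[0,0,4],"jaw":5},{"turn":[0,0,0],"travel":[0,0,0],"jaw":5},{"turn":[0,0,0],"travel":[0,0,0],"jaw":5}]'; python3 -c "
from h import *
np.set_printoptions(precision=1,suppress=True)
go(526.5,389,40.5,102.3)
p=optics.read_camera('side')
t=optics.read_camera('top')
print([(n,'%.2f'%o['p'],atz(c,o['uv'],z)) for c in(p,t) for n,z in(('drain_rack',0),('flask_lid',60)) for o in nets.place_of(c,n)[:1]])
cv2.imwrite('pics/s5.png',cv2.resize(p['img'][240:330,220:340],(800,600),interpolation=cv2.INTER_CUBIC))"
```

```text
time_s: 20.6
tcp_pos: [526.5, 384.6, 84.3]
tcp_rot: [-0.0, 0.994, 0.107, 0.0]
ft_force: [0.1, -0.2, -1.0]
gripper_width: 0.682
finger_force: 54.6
t=20.60 tcp [526.5 384.6  84.3] yaw -77.7 tilt [ 0.  0. -1.] -> turn 0.01 travel [ 0.1 -0.4  4.4] w 0.682 f 54.6 ft [ 0.1 -0.2 -1. ]
[('drain_rack', '0.71', array([527.3, 391.3,   0. ])), ('flask_lid', '0.74', array([530.2, 395.1,  60. ])), ('drain_rack', '0.71', array([530.4, 384.2,   0. ])), ('flask_lid', '0.65', array([513.8, 376.5,  60. ]))]
```

View pics/s5.png

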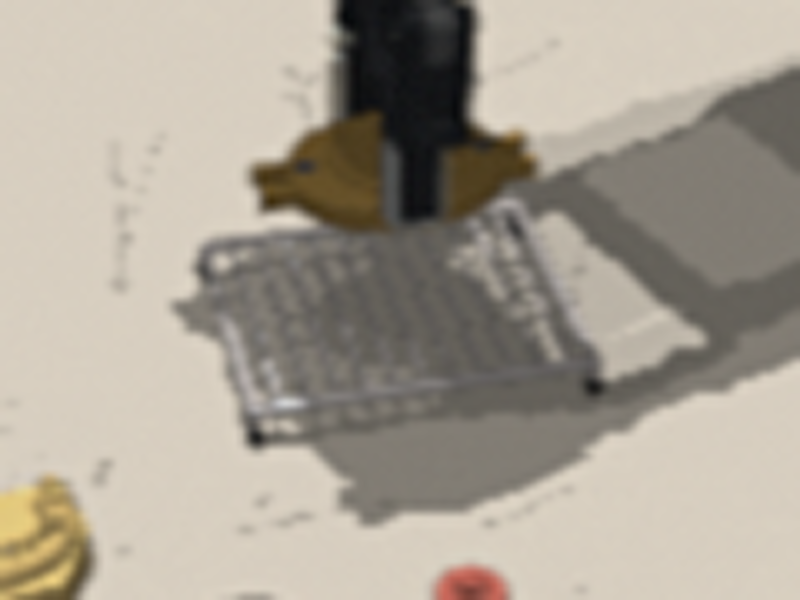

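```bash
python3 -m jog '[{"turn":[0,0,0],"travel":[0,-0.4,2],"jaw":5},{"turn":[0,0,0],"travel":[0,0,1.6],"jaw":5},{"turn":[0,0,0],"travel":[0,0,0.6],"jaw":5},{"turn":[0,0,0],"travel":[0,0,0.2],"jaw":5},{"turn":[0,0,0],"travel":[0,0,0.1],"jaw":5},{"turn":[0,0,0],"travel":[0,0,0],"jaw":5}]'; python3 -c "
from h import *
go(526.5,389,38,102.3)"
```

```text
time_s: 21.65
tcp_pos: [525.4, 388.5, 38.6]
tcp_rot: [-0.0, 0.994, 0.107, 0.0]
ft_force: [-0.4, 0.2, -1.0]
gripper_width: 0.686
finger_force: 54.7
t=21.65 tcp [525.4 388.5  38.6] yaw -77.7 tilt [ 0.001  0.    -1.   ] -> turn 0.03 travel [ 0.11 -0.02  0.06] w 0.686 f 54.7 ft [-0.4  0.2 -1. ]
```

```bash
python3 -m jog '[{"turn":[0,0,0],"travel":[0,0,0.1],"jaw":5},{"turn":[0,0,0],"travel":[0,0,0],"jaw":5}]'; python3 -m jog '[{"turn":[0,0,0],"travel":[0,0,0.1],"jaw":5},{"turn":[0,0,0],"travel":[0,0,0],"jaw":5}]'
```

```text
time_s: 21.9
tcp_pos: [525.5, 388.6, 38.4]
tcp_rot: [-0.0, 0.994, 0.107, 0.001]
ft_force: [-4.0, -2.5, 13.4]
gripper_width: 0.682
finger_force: 56.3
time_s: 22.15
tcp_pos: [525.6, 388.6, 38.4]
tcp_rot: [-0.0, 0.994, 0.107, 0.001]
ft_force: [-7.9, -4.5, 28.0]
gripper_width: 0.682
finger_force: 57.9
```

```bash
python3 -m jog '[{"turn":[0,0,0],"travel":[0,0,-0.15],"jaw":5},{"turn":[0,0,0],"travel":[0,0,0],"jaw":7},{"turn":[0,0,0],"travel":[0,0,0],"jaw":7.5},{"turn":[0,0,0],"travel":[0,0,0],"jaw":7.5},{"turn":[0,0,0],"travel":[0,0,-2],"jaw":7.5},{"turn":[0,0,0],"travel":[0,0,-4],"jaw":8},{"turn":[0,0,9],"travel":[0,0,-4],"jaw":8},{"turn":[0,0,9],"travel":[0,0,0],"jaw":8}]'; python3 -c "
from h import *
go(562,-41.5,120,84.4)"
```

```text
time_s: 23.15
tcp_pos: [526.8, 389.4, 142.6]
tcp_rot: [-0.002, 0.999, -0.052, 0.003]
ft_force: [0.8, 0.3, -0.0]
gripper_width: 0.938
finger_force: 0.0
t=23.15 tcp [526.8 389.4 142.6] yaw -96.0 tilt [ 0.006  0.003 -1.   ] -> turn -0.36 travel [ 7.69 42.55  2.13] w 0.938 f 0.0 ft [ 0.8  0.3 -0. ]
```

```bash
python3 -m jog '[{"turn":[0,0,0],"travel":[0.95,5.3,0],"jaw":8},{"turn":[0,0,0],"travel":[0.95,5.3,0],"jaw":8},{"turn":[0,0,0],"travel":[0.95,5.3,0],"jaw":8},{"turn":[0,0,0],"travel":[0.95,5.3,0],"jaw":8},{"turn":[0,0,0],"travel":[0.95,5.3,0],"jaw":8},{"turn":[0,0,0],"travel":[0.95,5.3,0],"jaw":8},{"turn":[0,0,0],"travel":[0.95,5.3,0],"jaw":8},{"turn":[0,0,0],"travel":[0.95,5.3,2],"jaw":8},{"turn":[0,0,0],"travel":[0,0,3],"jaw":8},{"turn":[0,0,0],"travel":[0,0,0],"jaw":8}]'; python3 -c "
from h import *
go(562,-41.5,49,84.4)
p=optics.read_camera('side'); cv2.imwrite('pics/s6.png',cv2.resize(p['img'][170:330,220:340],(450,600),interpolation=cv2.INTER_CUBIC))"
```

```text
time_s: 24.4
tcp_pos: [558.0, -41.4, 87.4]
tcp_rot: [-0.0, 0.999, -0.05, -0.001]
ft_force: [-0.3, 0.2, -0.5]
gripper_width: 0.937
finger_force: 0.0
t=24.40 tcp [558.  -41.4  87.4] yaw -95.7 tilt [-0.002  0.    -1.   ] -> turn -0.14 travel [ 0.41 -0.03  3.84] w 0.937 f 0.0 ft [-0.3  0.2 -0.5]
```

View pics/s6.png

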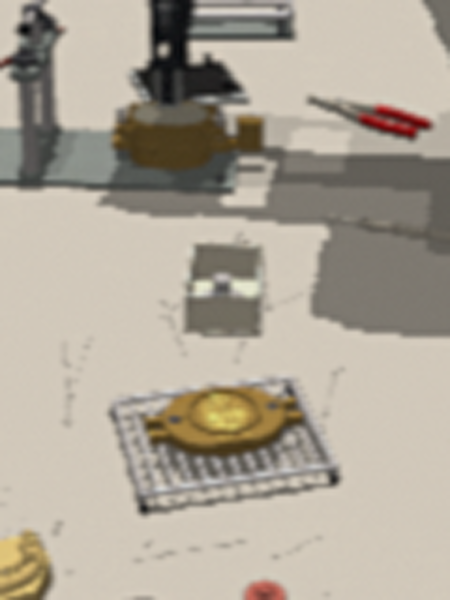

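Lid lies flat on the rack at (222, 420), aligned, and the disc is upright in the box. I check the lid's centring numerically, and the flask again.

```bash
python3 - <<'E'
from h import *
np.set_printoptions(precision=1,suppress=True)
for n in('top','side'):
    p=optics.read_camera(n); C=cloud(p);Z=p['range_z']>0
    hsv=cv2.cvtColor(p['img'],cv2.COLOR_BGR2HSV)
    o=[o for o in nets.cut_out(p,'flask_lid') if o['p']>.3]
    for k in o[:2]:
        m=k['mask']&Z; q=C[m]; q=q[(q[:,2]>10)&(q[:,2]<60)&(q[:,1]>300)]
        if len(q)>5: print(n,'lid',k['p'],len(q),cv2.minAreaRect(q[:,:2].astype(np.float32)),np.median(q,0))
    o=[o for o in nets.cut_out(p,'drain_rack')]
    for k in o[:1]:
        q=C[k['mask']&Z]; q=q[(q[:,2]>5)&(q[:,2]<25)]; print(n,'rack',cv2.minAreaRect(q[:,:2].astype(np.float32)))
    o=nets.cut_out(p,'upper_half')
    for k in o[:1]:
        q=C[k['mask']&Z]; print(n,'upper',k['p'],len(q),cv2.minAreaRect(q[:,:2].astype(np.float32)),np.median(q,0))
E
```

```text
top lid 0.88 443 ((525.0231323242188, 385.72039794921875), (74.99185180664062, 72.89723205566406), 56.22111129760742) [525.1 386.7  27.5]
top rack ((526.5445556640625, 388.49029541015625), (120.91957092285156, 103.64122009277344), 12.970958709716797)
side lid 0.87 582 ((523.702392578125, 383.31640625), (81.9020767211914, 100.10057830810547), 85.53083801269531) [525.  395.3  27.6]
side rack ((526.2352905273438, 391.45703125), (128.28677368164062, 105.93023681640625), 11.84529972076416)
side upper 0.72 292 ((561.4872436523438, -80.32725524902344), (151.0724639892578, 96.13123321533203), 89.0983657836914) [558.7 -18.9  48.6]
```

Lid is centred within 3 mm. Now the upper half.

```bash
python3 -m jog '[{"turn":[0,0,0],"travel":[0.4,0,1.5],"jaw":8},{"turn":[0,0,0],"travel":[0,0,1.5],"jaw":7.5},{"turn":[0,0,0],"travel":[0,0,0],"jaw":6.8},{"turn":[0,0,0],"travel":[0,0,0],"jaw":6.2},{"turn":[0,0,0],"travel":[0,0,0],"jaw":5},{"turn":[0,0,0],"travel":[0,0,0],"jaw":5},{"turn":[0,0,0],"travel":[0,0,0],"jaw":5}]' 60; python3 -c "
from h import *
go(562,-41.5,57,84.4)"
```

```text
time_s: 25.72
tcp_pos: [562.9, -41.4, 58.2]
tcp_rot: [0.0, 0.999, -0.05, 0.0]
ft_force: [-2.0, 0.9, 6.4]
gripper_width: 0.663
finger_force: 65.0
t=25.73 tcp [562.9 -41.4  58.2] yaw -95.7 tilt [ 0. -0. -1.] -> turn -0.08 travel [-0.09  0.01  0.12] w 0.663 f 65.0 ft [-2.   0.9  6.4]
```

```bash
python3 -m jog '[{"turn":[0,0,0],"travel":[0,0,-0.3],"jaw":5},{"turn":[0,0,0],"travel":[0,0,-0.5],"jaw":5},{"turn":[0,0,0],"travel":[0,0,-0.6],"jaw":5},{"turn":[0,0,0],"travel":[0,0,-0.6],"jaw":5}]'; python3 -m jog '[{"turn":[0,0,0],"travel":[0,0,-0.8],"jaw":5},{"turn":[0,0,0],"travel":[0,0,-1],"jaw":5},{"turn":[0,0,0],"travel":[0,0,-1],"jaw":5},{"turn":[0,0,0],"travel":[0,0,-2],"jaw":5},{"turn":[0,0,0],"travel":[0,0,-3],"jaw":5},{"turn":[0,0,0],"travel":[0,0,0],"jaw":5},{"turn":[0,0,0],"travel":[0,0,0],"jaw":5}]'; python3 - <<'E'
from h import *
np.set_printoptions(precision=1,suppress=True)
go(493.3,-381,150,88.3)
p=optics.read_camera('side');C=cloud(p)
for n in('upper_half','lower_half'):
    for k in nets.cut_out(p,n)[:1]:
        q=C[k['mask']&(p['range_z']>0)]; print(n,k['p'],len(q),np.percentile(q,[5,50,95],axis=0))
# stand
for n in('top','side'):
    p=optics.read_camera(n); C=cloud(p)
    for k in nets.cut_out(p,'knockout_stand')[:1]:
        q=C[k['mask']&(p['range_z']>0)]; q=q[(q[:,2]>25)&(q[:,2]<45)]; print(n,len(q),cv2.minAreaRect(q[:,:2].astype(np.float32)))
    print([atz(p,o['uv'],0) for o in nets.place_of(p,'knockout_stand')[:1]])
E
```

```text
time_s: 26.22
tcp_pos: [562.9, -41.5, 78.3]
tcp_rot: [0.0, 0.999, -0.05, 0.0]
ft_force: [-0.5, 0.5, -2.2]
gripper_width: 0.66
finger_force: 64.1
time_s: 27.1
tcp_pos: [562.5, -41.4, 155.4]
tcp_rot: [-0.0, 0.999, -0.05, -0.0]
ft_force: [0.8, 0.2, -3.1]
gripper_width: 0.66
finger_force: 64.5
t=27.10 tcp [562.5 -41.4 155.4] yaw -95.7 tilt [-0.  0. -1.] -> turn -3.98 travel [-5.9 34.1  0.5] w 0.660 f 64.5 ft [ 0.8  0.2 -3.1]
upper_half 0.6 231 [[517.7 -61.8 128.7]
 [550.9 -21.1 144.2]
 [600.   -9.3 150.2]]
lower_half 0.84 441 [[ 483.2 -119.4    0. ]
 [ 548.6  -27.8   27.8]
 [ 604.   -11.4   45.7]]
top 293 ((493.206298828125, -380.7347412109375), (51.361515045166016, 135.54701232910156), 88.90168762207031)
[array([ 485.8, -387.7,    0. ])]
side 86 ((473.20330810546875, -373.607177734375), (93.95240020751953, 60.5882453918457), 3.3892734050750732)
[array([ 506.7, -378.6,    0. ])]
```

```bash
python3 -m jog '[{"turn":[0,0,-4],"travel":[0,0,0],"jaw":5},{"turn":[0,0,0],"travel":[-0.9,4.9,0],"jaw":5},{"turn":[0,0,0],"travel":[-0.9,4.9,0],"jaw":5},{"turn":[0,0,0],"travel":[-0.9,4.9,0],"jaw":5},{"turn":[0,0,0],"travel":[-0.8,4.9,0],"jaw":5},{"turn":[0,0,0],"travel":[-0.8,4.9,0],"jaw":5},{"turn":[0,0,0],"travel":[-0.8,4.8,0],"jaw":5},{"turn":[0,0,0],"travel":[-0.8,4.8,0],"jaw":5},{"turn":[0,0,0],"travel":[0,0,3],"jaw":5},{"turn":[0,0,0],"travel":[0,0,0],"jaw":5}]'; python3 -c "
from h import *
go(493.2,-381,61,88.5)"
```

```text
time_s: 28.8
tcp_pos: [492.7, -380.0, 123.9]
tcp_rot: [-0.001, 1.0, -0.015, -0.001]
ft_force: [-0.5, -0.1, -1.9]
gripper_width: 0.662
finger_force: 65.1
t=28.80 tcp [ 492.7 -380.   123.9] yaw -91.7 tilt [-0.003  0.003 -1.   ] -> turn -0.22 travel [0.07 0.12 6.29] w 0.662 f 65.1 ft [-0.5 -0.1 -1.9]
```

```bash
python3 -m jog '[{"turn":[0,0,0],"travel":[0,0.1,2],"jaw":5},{"turn":[0,0,0],"travel":[0,0,2.5],"jaw":5},{"turn":[0,0,0],"travel":[0,0,1.2],"jaw":5},{"turn":[0,0,0],"travel":[0,0,0.4],"jaw":5},{"turn":[0,0,0],"travel":[0,0,0],"jaw":5},{"turn":[0,0,0],"travel":[0,0,0],"jaw":5}]'; python3 -m jog '[{"turn":[0,0,0],"travel":[0,0,0.1],"jaw":5},{"turn":[0,0,0],"travel":[0,0,0],"jaw":5}]'; python3 -c "
from h import *
np.set_printoptions(precision=1,suppress=True)
go(493.2,-381,60.2,88.5)
for n in('top','side'):
    p=optics.read_camera(n); C=cloud(p)
    for k in nets.cut_out(p,'upper_half')[:1]:
        q=C[k['mask']&(p['range_z']>0)]; print(n,k['p'],len(q),np.percentile(q,[3,50,97],axis=0))
"
```

```text
time_s: 29.55
tcp_pos: [494.2, -381.8, 65.6]
tcp_rot: [0.0, 1.0, -0.015, 0.0]
ft_force: [0.1, -0.4, -2.8]
gripper_width: 0.663
finger_force: 65.2
time_s: 29.8
tcp_pos: [493.9, -381.6, 63.9]
tcp_rot: [0.0, 1.0, -0.015, 0.0]
ft_force: [-0.6, 0.4, -1.1]
gripper_width: 0.662
finger_force: 65.2
t=29.80 tcp [ 493.9 -381.6   63.9] yaw -91.7 tilt [ 0. -0. -1.] -> turn -0.17 travel [-0.1 -0.1  0.4] w 0.662 f 65.2 ft [-0.6  0.4 -1.1]
top 0.56 78 [[ 463.6 -385.4   18.1]
 [ 519.  -365.9   56.5]
 [ 532.9 -354.5   60.7]]
side 0.55 148 [[ 445.6 -403.1   35.7]
 [ 501.1 -362.2   51.1]
 [ 538.5 -348.1   59.8]]
```

```bash
python3 -m jog '[{"turn":[0,0,0],"travel":[0,0,0.25],"jaw":5},{"turn":[0,0,0],"travel":[0,0,0],"jaw":5},{"turn":[0,0,0],"travel":[0,0,0],"jaw":5}]'; python3 -m jog '[{"turn":[0,0,0],"travel":[0,0,0.1],"jaw":5},{"turn":[0,0,0],"travel":[0,0,0],"jaw":5}]';python3 -m jog '[{"turn":[0,0,0],"travel":[0,0,0.1],"jaw":5},{"turn":[0,0,0],"travel":[0,0,0],"jaw":5}]'
```

```text
time_s: 30.38
tcp_pos: [493.9, -381.6, 61.2]
tcp_rot: [-0.0, 1.0, -0.015, -0.0]
ft_force: [1.1, 0.6, -3.4]
gripper_width: 0.663
finger_force: 65.2
time_s: 30.62
tcp_pos: [493.9, -381.6, 60.3]
tcp_rot: [0.0, 1.0, -0.015, 0.0]
ft_force: [-0.3, 0.3, -1.6]
gripper_width: 0.656
finger_force: 65.3
time_s: 30.88
tcp_pos: [493.9, -381.6, 60.2]
tcp_rot: [0.0, 1.0, -0.015, 0.0]
ft_force: [-3.5, 3.4, 14.5]
gripper_width: 0.661
finger_force: 67.2
```

```bash
python3 -m jog '[{"turn":[0,0,0],"travel":[0,0,-0.1],"jaw":5},{"turn":[0,0,0],"travel":[0,0,0],"jaw":6.8},{"turn":[0,0,0],"travel":[0,0,0],"jaw":7.5},{"turn":[0,0,0],"travel":[0,0,0],"jaw":7.5},{"turn":[0,0,0],"travel":[0,0,-2],"jaw":7.5},{"turn":[0,0,4],"travel":[0,0,-4],"jaw":8},{"turn":[0,0,0],"travel":[0,0,-3],"jaw":8},{"turn":[0,0,0],"travel":[0,0,0],"jaw":8}]'; python3 - <<'E'
from h import *
np.set_printoptions(precision=1,suppress=True)
go(562.5,-41.5,150,84.4)
for n in('top','side'):
    p=optics.read_camera(n); C=cloud(p);Z=p['range_z']>0
    for nm in ('upper_half','knockout_stand'):
      for k in nets.cut_out(p,nm)[:1]:
        q=C[k['mask']&Z]; q=q[q[:,2]>(24 if nm[0]=='k' else 45)]; print(n,nm,k['p'],len(q),cv2.minAreaRect(q[:,:2].astype(np.float32)),np.median(q,0))
    # rubber: dark pixels in an orthophoto at z=12
    im=rect(p,460,630,-300,-130,12,2.0); g=cv2.GaussianBlur(cv2.cvtColor(im,cv2.COLOR_BGR2GRAY),(3,3),0)
    m=(g<60).astype(np.uint8); 
    cnt=max(cv2.findContours(m,cv2.RETR_EXTERNAL,cv2.CHAIN_APPROX_NONE)[0],key=cv2.contourArea).reshape(-1,2)
    w=np.stack([630-cnt[:,1]/2,-130-cnt[:,0]/2],1).astype(np.float32); M=cv2.moments(w)
    print(n,'rubber',cv2.minAreaRect(w),M['m10']/M['m00'],M['m01']/M['m00'],[np.percentile(g,k) for k in(5,20,50)])
    cv2.imwrite('pics/hb_%s.png'%n,im)
E
```

```text
time_s: 31.88
tcp_pos: [494.8, -382.4, 152.5]
tcp_rot: [0.001, 0.999, -0.049, 0.002]
ft_force: [0.7, 0.6, -0.5]
gripper_width: 0.938
finger_force: 0.0
t=31.88 tcp [ 494.8 -382.4  152.5] yaw -95.7 tilt [ 0. -0. -1.] -> turn -0.07 travel [  3.4 -34.6   0.2] w 0.938 f 0.0 ft [ 0.7  0.6 -0.5]
top upper_half 0.75 197 ((489.4656066894531, -331.89288330078125), (79.8976821899414, 150.9892120361328), 2.4482498168945312) [ 472.8 -374.8   53.3]
top knockout_stand 0.73 122 ((501.2190856933594, -351.7086181640625), (80.8712387084961, 142.07716369628906), 73.19621276855469) [ 541.6 -364.3   34.2]
top rubber ((543.0441284179688, -213.67648315429688), (94.10382080078125, 86.70648193359375), 14.03624439239502) 543.094777265745 -213.55785970302097 [np.float64(26.0), np.float64(32.0), np.float64(130.0)]
side upper_half 0.45 119 ((492.25469970703125, -375.67376708984375), (65.81980895996094, 100.96318054199219), 89.09317016601562) [ 492.  -367.4   52.8]
side knockout_stand 0.55 71 ((492.6763916015625, -376.5102233886719), (134.28294372558594, 53.75286865234375), 0.094612255692482) [ 492.6 -359.9   30.1]
side rubber ((547.2503662109375, -217.92990112304688), (92.88750457763672, 100.26380920410156), 15.642248153686523) 545.1420371123808 -211.59386590248417 [np.float64(29.0), np.float64(39.0), np.float64(124.0)]
```

```bash
python3 -m jog '[{"turn":[0,0,0],"travel":[0.5,-4.9,0],"jaw":8},{"turn":[0,0,0],"travel":[0.5,-4.9,0],"jaw":8},{"turn":[0,0,0],"travel":[0.5,-4.9,0],"jaw":8},{"turn":[0,0,0],"travel":[0.5,-5,0],"jaw":8},{"turn":[0,0,0],"travel":[0.5,-5,0],"jaw":8},{"turn":[0,0,0],"travel":[0.5,-5,0],"jaw":8},{"turn":[0,0,0],"travel":[0.4,-4.9,0],"jaw":8},{"turn":[0,0,0],"travel":[0,0,3],"jaw":8},{"turn":[0,0,0],"travel":[0,0,0],"jaw":8}]' 60; python3 - <<'E'
from h import *
from scipy.optimize import minimize
go(562.5,-41.5,35,84.4)
g=cv2.cvtColor(cv2.imread('pics/hb_top.png'),cv2.COLOR_BGR2GRAY).astype(float)
r,c=np.mgrid[0:g.shape[0],0:g.shape[1]]; X=630-r/2; Y=-130-c/2; hi=np.median(g[g>100])
def f(a):
    cx,cy,t,w,h,lo,s=a; t=np.radians(t); x=np.cos(t)*(X-cx)+np.sin(t)*(Y-cy); y=-np.sin(t)*(X-cx)+np.cos(t)*(Y-cy)
    S=lambda d:1/(1+np.exp(-np.clip(d/s,-50,50)))
    m=S(w/2-abs(x))*S(h/2-abs(y)); return (np.minimum(abs(g-hi+(hi-lo)*m),40)**2).mean()
for t0 in(8,12,16):
    o=minimize(f,[543.3,-213.3,t0,98,90,30,1.5],method='Nelder-Mead',options=dict(maxiter=1500,initial_simplex=None)); print(np.round(o.x,2),o.fun)
E
```

```text
time_s: 33.3
tcp_pos: [560.6, -40.0, 118.4]
tcp_rot: [-0.0, 0.999, -0.049, -0.002]
ft_force: [0.3, -0.9, -0.4]
gripper_width: 0.935
finger_force: 0.0
t=33.30 tcp [560.6 -40.  118.4] yaw -95.6 tilt [-0.004  0.001 -1.   ] -> turn -0.02 travel [0.24 0.14 8.34] w 0.935 f 0.0 ft [ 0.3 -0.9 -0.4]
[ 543.   -213.37   14.21   97.14   89.88   28.45    2.35] 173.54284119045144
[ 543.   -213.37   14.21   97.14   89.88   28.45    2.35] 173.5428411806482
[ 543.   -213.37   14.21   97.14   89.88   28.45    2.35] 173.54284118841267
```

Block fits at (543, -213.4), yaw 14.2°. Now the lower half.

```bash
python3 -m jog '[{"turn":[0,0,0],"travel":[0.2,0.1,3],"jaw":8},{"turn":[0,0,0],"travel":[0,0,3],"jaw":8},{"turn":[0,0,0],"travel":[0,0,1.8],"jaw":7.5},{"turn":[0,0,0],"travel":[0,0,0.4],"jaw":6.8},{"turn":[0,0,0],"travel":[0,0,0],"jaw":6.2},{"turn":[0,0,0],"travel":[0,0,0],"jaw":5},{"turn":[0,0,0],"travel":[0,0,0],"jaw":5},{"turn":[0,0,0],"travel":[0,0,0],"jaw":5}]' 80; python3 -c "
from h import *
go(562.5,-41.5,35,84.4)"
```

```text
time_s: 34.3
tcp_pos: [564.3, -42.1, 39.8]
tcp_rot: [0.0, 0.999, -0.05, 0.001]
ft_force: [-2.1, -1.1, 9.7]
gripper_width: 0.631
finger_force: 83.8
t=34.30 tcp [564.3 -42.1  39.8] yaw -95.7 tilt [ 0.002 -0.    -1.   ] -> turn -0.08 travel [-0.19 -0.04  0.48] w 0.631 f 83.8 ft [-2.1 -1.1  9.7]
```

```bash
python3 -m jog '[{"turn":[0,0,0],"travel":[0,0,-0.5],"jaw":5},{"turn":[0,0,0],"travel":[0,0,-1],"jaw":5},{"turn":[0,0,0],"travel":[0,0,-2],"jaw":5},{"turn":[0,0,0],"travel":[0,0,-3],"jaw":5},{"turn":[0,0,-9.8],"travel":[0,0,-1],"jaw":5},{"turn":[0,0,-9.8],"travel":[0,0,0],"jaw":5},{"turn":[0,0,0],"travel":[0,0,0],"jaw":5},{"turn":[0,0,0],"travel":[0,0,0],"jaw":5}]'; python3 -c "
from h import *
np.set_printoptions(precision=1,suppress=True)
go(543,-213.4,110,104.2)
p=optics.read_camera('side'); C=cloud(p)
for k in nets.cut_out(p,'lower_half')[:1]:
    q=C[k['mask']&(p['range_z']>0)]; print(k['p'],len(q),np.percentile(q,[3,50,97],axis=0))
    for a,b in((480,510),(520,540),(580,600)):
        w=q[(q[:,0]>a)&(q[:,0]<b)]; print(a,b,np.percentile(w[:,2],[3,97]) if len(w) else '')
"
```

```text
time_s: 35.3
tcp_pos: [563.7, -41.8, 113.5]
tcp_rot: [-0.0, 0.993, 0.119, -0.0]
ft_force: [0.4, 0.3, -2.9]
gripper_width: 0.624
finger_force: 85.0
t=35.30 tcp [563.7 -41.8 113.5] yaw -76.3 tilt [-0.  0. -1.] -> turn -0.51 travel [-6.2 16.1  0.3] w 0.624 f 85.0 ft [ 0.4  0.3 -2.9]
0.59 297 [[479.7 -62.1  81.5]
 [548.  -30.6 101.2]
 [607.9  -9.9 120.1]]
480 510 [ 95.6 123.2]
520 540 [ 86.4 106.1]
580 600 [ 81.3 105.7]
```

```bash
python3 -m jog '[{"turn":[0,0,-0.5],"travel":[-1.5,4,0],"jaw":5},{"turn":[0,0,0],"travel":[-1.5,4,0],"jaw":5},{"turn":[0,0,0],"travel":[-1.5,4,0],"jaw":5},{"turn":[0,0,0],"travel":[-1.5,4,0],"jaw":5},{"turn":[0,0,0],"travel":[0,0,2],"jaw":5},{"turn":[0,0,0],"travel":[0,0,0],"jaw":5},{"turn":[0,0,0],"travel":[0,0,0],"jaw":5}]'; python3 -c "
from h import *
go(544,-213.2,45,104.2)"
```

```text
time_s: 36.28
tcp_pos: [545.3, -211.2, 93.6]
tcp_rot: [-0.0, 0.992, 0.125, -0.0]
ft_force: [-0.7, 0.0, -2.6]
gripper_width: 0.626
finger_force: 85.4
t=36.27 tcp [ 545.3 -211.2   93.6] yaw -75.6 tilt [-0.  0. -1.] -> turn 0.21 travel [-0.17  0.16  4.86] w 0.626 f 85.4 ft [-0.7  0.  -2.6]
```

```bash
python3 -m jog '[{"turn":[0,0,0.2],"travel":[-0.17,0.16,2],"jaw":5},{"turn":[0,0,0],"travel":[0,0,1],"jaw":5},{"turn":[0,0,0],"travel":[0,0,0],"jaw":5},{"turn":[0,0,0],"travel":[0,0,0],"jaw":5}]'; python3 -m jog '[{"turn":[0,0,0],"travel":[0,0,0.3],"jaw":5},{"turn":[0,0,0],"travel":[0,0,0.3],"jaw":5},{"turn":[0,0,0],"travel":[0,0,0.2],"jaw":5},{"turn":[0,0,0],"travel":[0,0,0],"jaw":5}]'; python3 -c "
from h import *
go(544,-213.2,45,104.2)"
```

```text
time_s: 36.78
tcp_pos: [544.3, -213.6, 63.9]
tcp_rot: [0.0, 0.992, 0.124, 0.0]
ft_force: [-0.1, 0.2, -3.5]
gripper_width: 0.626
finger_force: 85.5
time_s: 37.28
tcp_pos: [543.8, -213.6, 55.1]
tcp_rot: [-0.0, 0.992, 0.124, -0.0]
ft_force: [-0.3, 0.2, -3.8]
gripper_width: 0.627
finger_force: 85.5
t=37.27 tcp [ 543.8 -213.6   55.1] yaw -75.8 tilt [-0.  0. -1.] -> turn 0.02 travel [ 0.03 -0.04  1.01] w 0.627 f 85.5 ft [-0.3  0.2 -3.8]
```

Underside is now at about 23 mm, below the peg tops, with no contact force. Continue.

```bash
python3 -m jog '[{"turn":[0,0,0],"travel":[0,0,0.3],"jaw":5},{"turn":[0,0,0],"travel":[0,0,0.3],"jaw":5},{"turn":[0,0,0],"travel":[0,0,0.3],"jaw":5},{"turn":[0,0,0],"travel":[0,0,0],"jaw":5},{"turn":[0,0,0],"travel":[0,0,0],"jaw":5}]'; python3 -m jog '[{"turn":[0,0,0],"travel":[0,0,0.15],"jaw":5},{"turn":[0,0,0],"travel":[0,0,0],"jaw":5}]'
```

```text
time_s: 37.9
tcp_pos: [544.0, -213.7, 46.3]
tcp_rot: [-0.0, 0.992, 0.124, 0.0]
ft_force: [-0.3, -0.8, -3.8]
gripper_width: 0.629
finger_force: 85.5
time_s: 38.15
tcp_pos: [543.9, -213.6, 44.7]
tcp_rot: [-0.0, 0.992, 0.124, -0.0]
ft_force: [-0.3, 0.0, -4.7]
gripper_width: 0.629
finger_force: 85.5
```

```bash
python3 -m jog '[{"turn":[0,0,0],"travel":[0,0,0.1],"jaw":5},{"turn":[0,0,0],"travel":[0,0,0],"jaw":5}]'
```

```text
time_s: 38.4
tcp_pos: [544.0, -213.7, 43.9]
tcp_rot: [0.0, 0.992, 0.124, 0.0]
ft_force: [-0.3, 0.8, -0.2]
gripper_width: 0.625
finger_force: 85.8
```

```bash
python3 -m jog '[{"turn":[0,0,0],"travel":[0,0,0],"jaw":6.4},{"turn":[0,0,0],"travel":[0,0,0],"jaw":7.2},{"turn":[0,0,0],"travel":[0,0,0],"jaw":7.2},{"turn":[0,0,0],"travel":[0,0,0],"jaw":7.2},{"turn":[0,0,0],"travel":[0,0,-1.5],"jaw":7.2},{"turn":[0,0,0],"travel":[0,0,-4],"jaw":7.2},{"turn":[0,0,0],"travel":[0,0,-6],"jaw":7.2},{"turn":[0,0,0],"travel":[-5,0,-5],"jaw":7.2},{"turn":[0,0,0],"travel":[-5,-2,0],"jaw":7.2},{"turn":[0,0,0],"travel":[0,0,0],"jaw":7.2}]'; python3 - <<'E'
from h import *
s=optics.read_camera('side'); t=optics.read_camera('top')
a=cv2.resize(s['img'][160:220,225:325],(800,480),interpolation=cv2.INTER_CUBIC)[:, :]
b=cv2.resize(t['img'][165:250,295:400],(593,480),interpolation=cv2.INTER_CUBIC)
o=np.hstack([cv2.resize(a,(440,264)),cv2.resize(b,(360,291))[:264]])
c=cv2.resize(s['img'][210:330,230:340],(360,330))
d=np.hstack([c,np.zeros((330,440,3),np.uint8)])
cv2.imwrite('pics/end.png',np.vstack([o,d]))
go(0,0,0)
E
```

```text
time_s: 39.65
tcp_pos: [444.4, -216.5, 204.3]
tcp_rot: [-0.0, 0.992, 0.123, -0.0]
ft_force: [-0.1, -0.1, -0.8]
gripper_width: 0.846
finger_force: 0.0
t=39.75 tcp [ 447.8 -217.6  204.1] yaw -75.8 tilt [ 0.001 -0.001 -1.   ] -> turn 0.00 travel [-38.1  -32.1   20.32] w 0.840 f 0.0 ft [ 0.2 -0.1  0.6]
```

View pics/end.png

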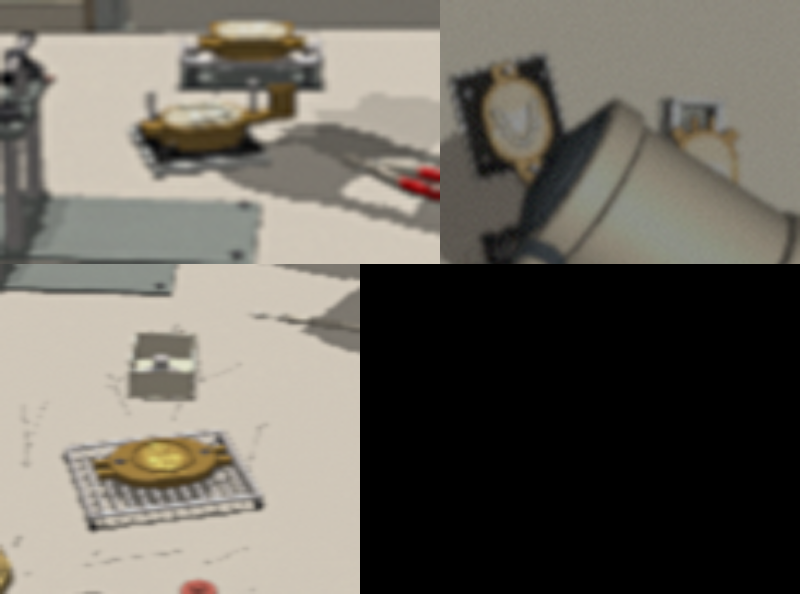

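Lower half lies flat between the pegs at (205, 120), the upper half is centred on the stand at (253, 40), the disc stands upright in the box and the lid is on the rack. The gripper is clear, so I hand in.

```bash
python3 -c "
from cell import ticket
print(ticket.close_job())"
```

```text
the job is handed in; nothing more can be done
None
```

The job is handed in at about 40 s: the flask was drawn out closed and opened in order, and the last pictures show disc, lid, upper half and lower half each in its place; no verdict was returned.

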